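Cover the deburring pot and hold its run lever

ROBOT

A 6-joint arm with a two-finger parallel gripper is mounted at the origin on the work surface. World frame = base frame: x ahead of the robot, y to its left, z up, the work surface at z = 0. Lengths are in m, angles in rad, forces in N, time in s.
With the tool pointing down it reaches from about 0.35 to 0.925 m from the base axis. Payload 6.4 kg.
Tool frame: the origin (TCP) lies at the very end of the fingers, on their centre line; the grasp point (between the pads) lies 19 mm behind it; z points along the fingers, y is the direction in which the jaws open and shut (so a half turn about z gives the same grasp; the last joint's range is limited). The gripper opens to 85 mm and grips with 20 to 120 N. Pads are 22 mm wide; open, the fingers measure 114 mm over their backs; the gripper's body (76 mm by 85 mm) begins 54 mm behind the grasp point. The pads swing forward as they close: fully open they stand 13 mm farther back than shut.
Start: joints at [-1.359, 0.245, 1.558, -0, 1.339, -0.174], TCP at [0.245, -0.602, 0.231] pointing down, gripper open.
Joint ranges: [-3.13, 3.13], [-1.02, 2.26], [0.13, 2.54], [-0.95, 4.09], [0.21, 2.88], [-2.74, 2.74]. Speed limits (rad/s): [2.57, 2.57, 3.14, 3.14, 3.14, 3.14].

INTERFACE

Orientations are given as a unit quaternion [w, x, y, z].
In Python, from rig import manip gives the robot as it stands. The module is installed in compiled form; this text tells all that it offers.
- The arm moves only by the tool step_arm, never from a script. Its argument "motion" is one flat list of numbers, 7 for each row, row after row: the shift along the tool's x, y, z in mm, then the turn, a rotation vector about the tool's x, y, z in rad, then the closure, from -1 (fully open) to 1 (shut), so that 0 is half open. A call has exactly 5 rows; each row is the pose to reach, as a shift and turn from the pose commanded when the call began, along the tool's axes at that moment; what a row does not reach only later rows make up. A row lasts 1/10 s, in which the tool goes at most 50 mm and 8.59 degrees, less where a joint would pass 70% of its speed; a pose out of reach is approached as far as the arm can. A call with a gripper value outside its range is refused whole. The fingers move at their own pace and stop on an object; "squeeze" is the grip in N (left out, the last holds). Time passes only in rows, so rows that repeat a pose let the fingers close, or fill a call up. It gives the time, the measured TCP pose, the force and the opening at its end, in the units of the state.
- manip.get_obs(): the state, without advancing time (a new reading comes with each control period).
- manip.grab_frame(name): name is "side" or "top"; returns (picture, depth): 420x560x3 uint8, red, green, blue; 420x560 float32, m along the optical axis (not along the pixel's ray), 0 where there is no reading.
- manip.camera_params(name): a dict with "fx", "fy", "cx", "cy" (pixels), "pose" (4x4, takes a point from camera to world coordinates). Camera axes: x right, y down, z forward; pixel columns grow to the right and rows downward; lengths in m; the calibration is good to about 2 mm. A picture is of the moment at which its call begins. camera_params takes no time and is no camera call.
- manip.close_job(): hands the job in, once; it reports no verdict.
The state is a dict: "time_s": time; "joint_pos": joint angles; "joint_vel": joint speeds; "effort": joint torques, N m; "tcp_pos": TCP position; "tcp_rot": TCP orientation; "wrist_force": force on the tool from outside, world axes, zero at the start; "moment": the same for the moment, N m; "width": finger opening in m.
Only numpy, scipy, OpenCV 4.12 (cv2) and the standard library are available. Lean on these libraries where they do the work, as an engineer would, in place of code of your own. Each camera call takes 0.05 s, during which the arm holds its last target.

TASK

Run the deburring pot: first set the blue lid onto the orange pot so that it sits fully seated and level (place it, do not drop it) and let go of it; then flip the yellow safety catch on the grey control fully over to the left (as seen from the robot), and only after that pull the red lever all the way towards the front of the control with the gripper's fingers. The lever springs back, so finish while still holding it fully pulled; leave the lid seated, the catch open and the other things on the bench where they are.

Things in the scene. Friction and masses are not known exactly. Their poses are not given: they have to be found in the camera images.
- pot: (All sizes here are in mm.) Deburring pot, fixed to the bench: round orange bowl on a dark base, outer diameter 120 at the mouth, wall 4 (mouth 112 wide inside), mouth 100 above the bench; small cut steel pieces inside, well below the lid. Origin: centre of its underside.
- pot_rim (a point): Centre of the pot's mouth, level with the top of the rim.
- lid: Loose blue lid, about 0.2 kg, starting flat on the bench, right way up: flange diameter 128 and 6 thick; under it a round spigot, diameter 104, 8 deep, chamfered, that drops into the pot's mouth; on top a black cylindrical knob, diameter 26, from 14 to 58 above the lid's underside. Origin: centre of the spigot's underside (8 below the flange's underside), z up. When seated the origin is 92 above the bench, 8 below the rim.
- lid_seat (a point): Centre of the underside of the lid's flange; it comes to pot_rim when the lid is seated.
- lid_knob (a point): Point on the axis of the lid's knob, 42 above the lid's underside: a good height to grip.
- control: Hold-to-run control, fixed to the bench: grey housing 130 (x) x 110 (y) x 45 high with a steel lever with a red grip, and a yellow catch in front of the lever. Origin: centre of its underside; its -x is its front (towards the robot, turned by its yaw, up to 0.35 rad either way), +y its left side, to which the catch flips.
- lever (a joint): Lever angle, rad: 0 at rest (leaning 0.35 rad back to the control's +x), growing as it is pulled to the front (-x), stop at 0.75. A spring of 1 N m/rad always returns it to 0: about 4 N at the grip to start, 8 to 9 N at the stop. The lever carries a stop lug that runs against the yellow catch after about 0.09 rad while the catch is upright.
- lever_grip (a point): Centre of the lever's red grip: a cylinder along the control's y, diameter 28, 40 long, on a round steel stem 14 thick; about 210 above the bench, 160 from the lever's hinge. It can be pinched across its ends (along the control's y) from above.
- lever_hinge (a point): Lever's hinge, 60 above the bench over the control's origin; its axis runs along the control's y. The grip moves on an arc of radius 160 about it, from 55 behind the hinge to 62 in front of it, always 205 to 220 above the bench; its top reaches 235, so carry things over it higher than that.
- catch (a joint): Catch angle, rad: 0 upright (blocking the lever; it starts between 0 and 0.12), growing as it is flipped to the control's +y side, stop at 1.2 (open). A stiff hinge (0.05 N m, about 1 N at the tab): it stays where it is left.
- catch_tab (a point): Middle of the catch's tab: a yellow round bar, diameter 14, that sticks out forwards (along the control's -x) 42 mm from the catch's blade, from 34 to 80 in front of the control's origin, 70 from the catch's hinge; 130 above the bench when upright. Push it sideways to the control's +y, or pinch and swing it. The point is 61 in front of the control's origin.
- catch_hinge (a point): Catch's hinge, 60 above the bench, 31 in front of the control's origin; its axis runs along the control's x. The catch's blade is 18 wide, 8 thick and reaches 76 above this hinge.
- tube_offcut: loose piece of square steel tube, 90 x 40 x 40, lying on its side; origin: centre of its underside. Bystander, to be left where it is.
- carton: small cardboard carton with a yellow band, 60 x 50 x 27; origin: centre of its underside. Bystander, to be left where it is.
- square: loose steel try square lying flat, stock 70 x 16 x 14 and blade 90 x 18; origin: centre of the stock's underside. Bystander, to be left where it is.
- abrasive_disc: loose black abrasive disc lying flat, diameter 100, 6 thick; origin: centre of its underside. Bystander, to be left where it is.
- wrench: loose steel wrench lying flat across the far side of the bench. Bystander, to be left where it is.
- wire_brush: loose brush lying across the far side of the bench. Bystander, to be left where it is.
- angle_offcut: loose piece of dark angle steel, 100 x 35 x 35; origin: centre of its underside. Bystander, to be left where it is.

How it is judged:
By the outcome, as a careful person would: the job done as asked, in the order asked, and still so for the second after the job is handed in, while the arm keeps its last pose, push and grip.
It also fails if it takes over 72 s, if anything falls off the work surface, if the arm or the gripper's body presses on something with over 40 N, if the wrist force passes 120 N, or if a joint passes its speed limit or range.

## Working session

There is one attempt and no reset: what is moved stays moved. The work goes in short steps, Python scripts to look and compute and a tool call to move; the robot and the scene stay as the last step left them, time stands still between calls to the robot, and variables do not carry over. Pictures are saved under pics/ and viewed, and the job is handed in when it is done.

Besides the shell and the picture viewer there is one more tool, called after "Call:" in YAML: its name, and indented under it one key for each argument. step_arm: Moves the arm, as the interface text tells. Its arguments: {"type":"object","properties":{"motion":{"type":"array"},"squeeze":{"type":"number"}},"required":["motion"]}

```bash
ls; mkdir -p pics
python3 - <<'E'
from rig import manip
import cv2,numpy as np
o=manip.get_obs()
for k,v in o.items(): print(k,np.round(v,4))
for n in("side","top"):
    p,d=manip.grab_frame(n); cv2.imwrite(f"pics/{n}0.png",p[:,:,::-1]); np.savez(f"{n}0.npz",p=p,d=d)
    c=manip.camera_params(n); print(n,c["fx"],c["fy"],c["cx"],c["cy"]);print(np.round(c["pose"],4))
E
```

```text
pics
time_s 0.0
joint_pos [-1.3591  0.2458  1.5591 -0.      1.3387 -0.1741]
joint_vel [ 0.0006 -0.0003 -0.0011 -0.     -0.0004  0.0005]
effort [-1.10000e-03 -4.29503e+01 -3.26139e+01 -2.00000e-04  5.30000e-03
 -0.00000e+00]
tcp_pos [ 0.2444 -0.6017  0.2302]
tcp_rot [-0.001   0.9815  0.1917 -0.    ]
wrist_force [ 0.558  -0.2101  0.3031]
moment [-0.0221 -0.0126 -0.0517]
width 0.0853
side 417.91185333120916 417.91185333120916 283.851750461266 214.51106238328404
[[ 0.9766 -0.1407  0.1625  0.4287]
 [-0.2148 -0.6686  0.7119 -0.6854]
 [ 0.0085 -0.7302 -0.6832  0.7517]
 [ 0.      0.      0.      1.    ]]
top 538.806680603717 538.806680603717 282.92763990362516 208.62559689784544
[[-0.0051 -0.9835  0.1807  0.3109]
 [-0.9999  0.0028 -0.0129 -0.0411]
 [ 0.0122 -0.1807 -0.9835  1.4265]
 [ 0.      0.      0.      1.    ]]
```

View pics/side0.png

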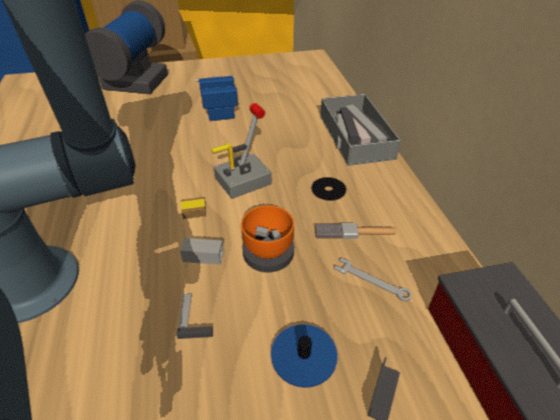

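View pics/top0.png

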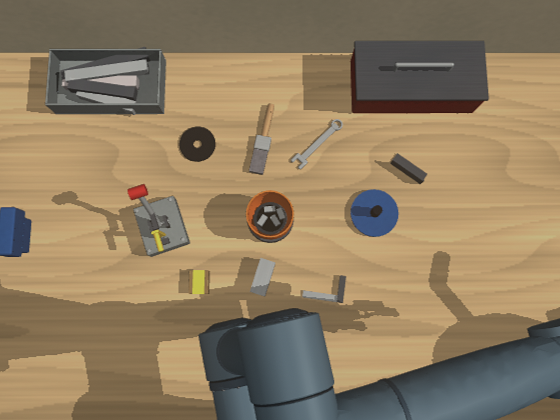

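Side view: lid at about (304,355), pot (268,228), control (243,175), red grip (257,110), catch (228,155). In the top view, lid (375,212), pot (270,215), control (161,225), grip (138,191), catch (158,238). Next I measure the poses.

```bash
cat > h.py <<'E'
import numpy as np,cv2
from rig import manip
def cloud(n,d):
    c=manip.camera_params(n); v,u=np.indices(d.shape)
    P=np.stack([(u-c["cx"])/c["fx"]*d,(v-c["cy"])/c["fy"]*d,d],-1)
    W=P@c["pose"][:3,:3].T+c["pose"][:3,3]; W[d<=0]=np.nan
    return W
def circ(xy):
    from scipy.optimize import least_squares
    c0=np.append(np.median(xy,0),.06)
    r=least_squares(lambda q:np.hypot(*(xy-q[:2]).T)-q[2],c0,loss='soft_l1',f_scale=.001)
    return r.x
def hsv(p): return cv2.cvtColor(p,cv2.COLOR_RGB2HSV)
E
python3 - <<'E'
from h import *
np.set_printoptions(precision=4,suppress=True)
for n in("side","top"):
    f=np.load(n+"0.npz");p,d=f["p"],f["d"];W=cloud(n,d);H=hsv(p).astype(int)
    x,y,z=np.moveaxis(W,-1,0); h,s,v=np.moveaxis(H,-1,0)
    blue=(h>95)&(h<125)&(s>150)&(y<-.1)&(z<.06)&(x>.3)
    m=blue&(z>.008)&(z<.022)
    print(n,"lid flange med z",np.median(z[m]),m.sum())
    xy=W[m][:,:2]; hull=cv2.convexHull(xy.astype(np.float32))[:,0]; print(" lid circ",circ(hull.astype(float)), cv2.minEnclosingCircle(hull))
    c=circ(hull.astype(float))[:2]
    k=(np.hypot(x-c[0],y-c[1])<.04)&(z>.05)
    print(" knob top",np.nanmean(W[k],0),k.sum(), "z max",np.nanmax(z[k]))
    org=(h>3)&(h<14)&(s>180)&(z>.09)&(z<.11)&(x>.3)&(x<.8)&(abs(y)<.25)
    rim=org&(z>.096)&(z<.106); xy=W[rim][:,:2];print(" rim",circ(xy),rim.sum(),np.median(z[rim]))
    hull=cv2.convexHull(xy.astype(np.float32))[:,0].astype(float);print(" rim hull",circ(hull))
    red=((h<4)|(h>176))&(s>180)&(z>.15)&(z<.26)&(y>0)&(x>.3)&(y<.5)
    print(" red",np.median(W[red],0),np.nanmin(W[red],0),np.nanmax(W[red],0),red.sum())
    q=W[red][:,:2];
    vv=np.linalg.eigh(np.cov(q.T))[1][:,-1];print("  axis ang",np.arctan2(vv[1],vv[0]), 'hullrect',cv2.minAreaRect(q.astype(np.float32)))
    yel=(h>22)&(h<34)&(s>150)&(z>.06)&(z<.16)&(y>0)&(x>.3)&(y<.5)
    print(" yel",np.median(W[yel],0),np.nanmin(W[yel],0),np.nanmax(W[yel],0),yel.sum())
    tab=yel&(z>.12);q=W[tab]
    print(" tab", [list(np.round(a,3)) for a in q[np.argsort(q[:,0])][::max(1,len(q)//10)]])
    g=(s<60)&(abs(z-.045)<.005)&(x>.35)&(x<.75)&(y>.1)&(y<.4)
    g=cv2.morphologyEx(g.astype(np.uint8),cv2.MORPH_OPEN,np.ones((3,3)))>0
    r=cv2.minAreaRect(W[g][:,:2].astype(np.float32));print(" house",r,g.sum())
E
```

```text
side lid flange med z 0.013995712682668637 2805
 lid circ [ 0.5581 -0.3034  0.0618] ((0.5578855276107788, -0.3036032021045685), 0.06306258589029312)
 knob top [ 0.5568 -0.3046  0.0573] 159 z max 0.06097985009215334
 rim [ 0.5408 -0.0257  0.0576] 257 0.09902499610594373
 rim hull [ 0.5411 -0.025   0.0596]
 red [0.5721 0.2625 0.2173] [0.559  0.2524 0.2007] [0.5881 0.2899 0.2251] 123
  axis ang 2.059756453353136 hullrect ((0.5712233781814575, 0.2727928161621094), (0.024124495685100555, 0.03985154256224632), 28.49525260925293)
 yel [0.4858 0.243  0.1309] [0.4464 0.2303 0.0606] [0.4974 0.2588 0.1384] 135
 tab [[np.float64(0.446), np.float64(0.233), np.float64(0.135)], [np.float64(0.452), np.float64(0.239), np.float64(0.133)], [np.float64(0.457), np.float64(0.236), np.float64(0.135)], [np.float64(0.462), np.float64(0.236), np.float64(0.134)], [np.float64(0.467), np.float64(0.237), np.float64(0.133)], [np.float64(0.472), np.float64(0.24), np.float64(0.13)], [np.float64(0.478), np.float64(0.238), np.float64(0.134)], [np.float64(0.484), np.float64(0.246), np.float64(0.131)], [np.float64(0.488), np.float64(0.255), np.float64(0.136)], [np.float64(0.491), np.float64(0.246), np.float64(0.127)], [np.float64(0.494), np.float64(0.245), np.float64(0.133)]]
 house ((0.5206543803215027, 0.257569819688797), (0.12918750941753387, 0.10973554849624634), 18.761491775512695) 804
top lid flange med z 0.014000105284742492 3
 lid circ [-563.6649 -636.6922  850.4394] ((0.5241754055023193, -0.3440663814544678), 0.030489295721054077)<stdin>:12: RuntimeWarning: Mean of empty slice
Traceback (most recent call last):
ValueError: zero-size array to reduction operation fmax which has no identity
```

Run:
```python
from h import *
np.set_printoptions(precision=4,suppress=True)
n="top";f=np.load(n+"0.npz");p,d=f["p"],f["d"];W=cloud(n,d);H=hsv(p).astype(int)
print(p[200,370],H[200,370],W[200,370],"pot rim",W[193,270],H[193,270],"knob",W[212,376],"bench",W[300,100],W[100,220],W[210,450])
x,y,z=np.moveaxis(W,-1,0); h,s,v=np.moveaxis(H,-1,0)
blue=(h>95)&(h<125)&(s>130)&(y<-.1)&(y>-.4)&(x>.3)&(x<.8)
print(np.percentile(z[blue],[5,50,95]),blue.sum())
hull=cv2.convexHull(W[blue&(z<.03)][:,:2].astype(np.float32))[:,0].astype(float);print("lid",circ(hull))
k=(np.hypot(x-.557,y+.304)<.04)&(z>.045)
print("knob",np.mean(W[k],0),k.sum(),z[k].max())
org=(h<16)&(s>170)&(z>.08)&(z<.115)&(x>.4)&(x<.7)&(abs(y)<.2)
print("orgz",np.percentile(z[org],[5,50,95]))
t=org&(z>.09);hull=cv2.convexHull(W[t][:,:2].astype(np.float32))[:,0].astype(float);print("rim hull",circ(hull),"rim",circ(W[t][:,:2]))
red=((h<6)|(h>174))&(s>150)&(z>.15)&(z<.26)&(y>.1)&(y<.5)
q=W[red];print("red",np.median(q,0),q.min(0),q.max(0),len(q),cv2.minAreaRect(q[:,:2].astype(np.float32)))
g=(s<60)&(abs(z-.043)<.008)&(x>.35)&(x<.75)&(y>.1)&(y<.4)
g=cv2.morphologyEx(g.astype(np.uint8),cv2.MORPH_OPEN,np.ones((3,3)))>0
print("house",cv2.minAreaRect(W[g][:,:2].astype(np.float32)),g.sum())
yel=(h>22)&(h<34)&(s>150)&(z>.05)&(z<.16)&(y>.1)&(y<.4)
q=W[yel&(z>.115)];print("yel",len(q),q[np.argsort(q[:,0])][::max(1,len(q)//10)])
```

```text
[ 60  84 126] [109 134 126] [ 0.5927 -0.2925  0.0167] pot rim [ 0.5991 -0.0259  0.0794] [ 11 172  95] knob [ 0.553  -0.2999  0.0563] bench [0.3328 0.417  0.0003] [ 0.8821  0.1144 -0.001 ] [ 0.5692 -0.5134 -0.0071]
[0.0094 0.0147 0.0197] 1168
lid [ 0.5591 -0.3032  0.0617]
knob [ 0.5586 -0.3011  0.0574] 87 0.06318281140848558
orgz [0.0839 0.0987 0.1043]
rim hull [ 0.5419 -0.0244  0.0588] rim [ 0.5419 -0.0241  0.0573]
red [0.5725 0.2751 0.2222] [0.5563 0.2553 0.2011] [0.5906 0.2974 0.2296] 199 ((0.5739989876747131, 0.2770189344882965), (0.024915732443332672, 0.03994246944785118), 19.689353942871094)
house ((0.5227450728416443, 0.25942617654800415), (0.1293119639158249, 0.10877823084592819), 19.000009536743164) 1441
yel 106 [[0.446  0.2399 0.1329]
 [0.4524 0.241  0.1403]
 [0.4572 0.2412 0.1402]
 [0.4627 0.2401 0.1349]
 [0.4673 0.2376 0.1361]
 [0.472  0.2446 0.1377]
 [0.4773 0.2456 0.1339]
 [0.4817 0.2474 0.1375]
 [0.4871 0.2462 0.1332]
 [0.4915 0.2599 0.1369]
 [0.4944 0.2511 0.1338]]
```

```bash
cat >> h.py <<'E'
from scipy.spatial.transform import Rotation as R
def go(x,y,z,yaw,tilt=0):
    "rows shift (mm) and rotvec from the measured pose to the target with tool down, tool x at yaw"
    o=manip.get_obs(); q=o["tcp_rot"]; r=R.from_quat([q[1],q[2],q[3],q[0]])
    c,s=np.cos(yaw),np.sin(yaw)
    t=R.from_matrix(np.array([[c,s,0],[s,-c,0],[0,0,-1]]))
    print("t",round(o["time_s"],2),"tcp",np.round(o["tcp_pos"],4),"F",np.round(o["wrist_force"],1),"M",np.round(o["moment"],2),"w",round(o["width"],4),
    "\n shift",np.round(r.inv().apply(np.array([x,y,z])-o["tcp_pos"])*1000,1),"rot",np.round((r.inv()*t).as_rotvec(),3),"j",np.round(o["joint_pos"],2))
E
python3 -c "
from h import *
go(.5585,-.303,.13,.33)"
```

```text
t 0.1 tcp [ 0.2445 -0.6017  0.2303] F [ 0.2 -0.6 -0.4] M [ 0.01 -0.01  0.04] w 0.0853 
 shift [ 403.3 -158.4  100.7] rot [-0.002 -0.     0.056] j [-1.36  0.25  1.56 -0.    1.34 -0.17]
```

Call:
step_arm:
  motion: [45, -18, 11, 0, 0, 0.011, -1, 90, -36, 22, 0, 0, 0.022, -1, 135, -54, 33, 0, 0, 0.034, -1, 180, -72, 44, 0, 0, 0.045, -1, 225, -90, 55, 0, 0, 0.056, -1]
  squeeze: 40

```text
time_s: 0.6
tcp_pos: [0.4201, -0.4324, 0.1755]
tcp_rot: [-0.0, 0.987, 0.164, -0.0]
wrist_force: [1.0, -1.2, -0.9]
width: 0.0854
```

```bash
python3 -c "
from h import *
go(.5585,-.303,.13,.33)"
```

```text
t 0.6 tcp [ 0.4201 -0.4324  0.1755] F [ 1.  -1.2 -0.9] M [-0.02 -0.02 -0.02] w 0.0854 
 shift [172.8 -77.8  45.5] rot [-0.001  0.    -0.001] j [-0.99  0.19  1.73  0.    1.22  0.25]
```

Call:
step_arm:
  motion: [45, -20, 12, 0, 0, 0, -1, 90, -41, 24, 0, 0, 0, -1, 135, -61, 36, 0, 0, 0, -1, 173, -78, 45, 0, 0, 0, -1, 173, -78, 45, 0, 0, 0, -1]

```text
time_s: 1.1
tcp_pos: [0.5594, -0.2995, 0.1289]
tcp_rot: [-0.002, 0.986, 0.167, -0.001]
wrist_force: [-0.6, -0.3, -0.8]
width: 0.0855
```

Run:
```python
from h import *
go(.5585,-.303,.021,.33)
for n in ("side",):
    p,d=manip.grab_frame(n); cv2.imwrite("pics/a1.png",cv2.resize(p[250:420,200:420,::-1],None,fx=3,fy=3))
```

```text
t 1.1 tcp [ 0.5594 -0.2995  0.1289] F [-0.6 -0.3 -0.8] M [-0.   -0.02 -0.01] w 0.0855 
 shift [ -1.9   3.4 107.9] rot [-0.004  0.001  0.006] j [-0.67  0.32  1.67  0.    1.16  0.56]
```

View pics/a1.png

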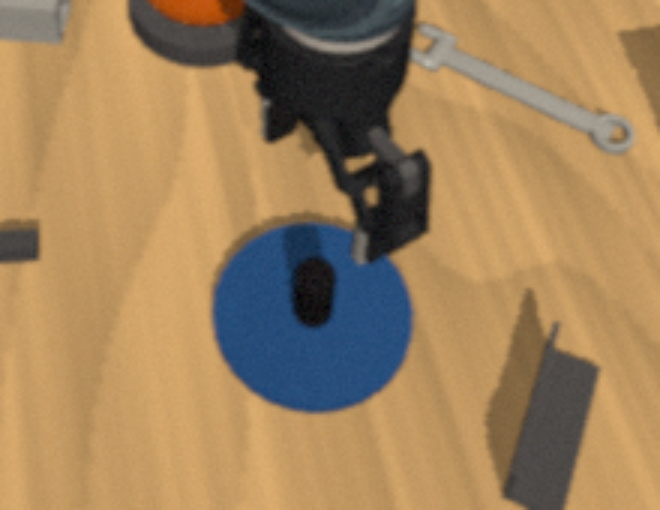

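The picture shows the open gripper above the lid, with one finger at crop (395,215) and the knob at (312,290). Descending.

Call:
step_arm:
  motion: [-1, 2, 27, 0, 0, 0.003, -1, -2, 3, 54, 0, 0, 0.006, -1, -2, 3, 81, 0, 0, 0.006, -1, -2, 3, 107, 0, 0, 0.006, -1, -2, 3, 107, 0, 0, 0.006, -1]

```text
time_s: 1.65
tcp_pos: [0.5533, -0.3068, 0.0202]
tcp_rot: [-0.003, 0.987, 0.16, -0.003]
wrist_force: [-0.2, 0.6, -0.5]
width: 0.0854
```

Run:
```python
from h import *
go(.5585,-.303,.021,.33)
```

```text
t 1.65 tcp [ 0.5533 -0.3068  0.0202] F [-0.2  0.6 -0.5] M [0.01 0.02 0.02] w 0.0854 
 shift [ 6.1 -1.9 -0.8] rot [-0.007  0.005 -0.008] j [-0.69  0.47  1.69 -0.    0.98  0.56]
```

Call:
step_arm:
  motion: [0, 0, 0, 0, 0, 0, -1, 0, 0, 0, 0, 0, 0, -1, 0, 0, 0, 0, 0, 0, -1, 0, 0, 0, 0, 0, 0, -1, 0, 0, 0, 0, 0, 0, -1]

```text
time_s: 2.15
tcp_pos: [0.5571, -0.3081, 0.0251]
tcp_rot: [0.0, 0.987, 0.161, 0.0]
wrist_force: [-0.5, 0.1, -0.1]
width: 0.0858
```

Run:
```python
from h import *
go(.5585,-.303,.021,.33)
```

```text
t 2.15 tcp [ 0.5571 -0.3081  0.0251] F [-0.5  0.1 -0.1] M [ 0.    0.03 -0.  ] w 0.0858 
 shift [ 3.  -4.4  4.1] rot [ 0.001 -0.001 -0.006] j [-0.68  0.47  1.69 -0.    0.98  0.56]
```

Call:
step_arm:
  motion: [3, -4, 3, 0, 0, 0, -1, 3, -4, 3, 0, 0, 0, -1, 3, -4, 3, 0, 0, 0, -1, 3, -4, 3, 0, 0, 0, 0, 3, -4, 3, 0, 0, 0, 1]
  squeeze: 50

```text
time_s: 2.65
tcp_pos: [0.5583, -0.3031, 0.0213]
tcp_rot: [0.0, 0.987, 0.161, 0.0]
wrist_force: [-0.3, -0.3, -0.3]
width: 0.0591
```

Call:
step_arm:
  motion: [0, 0, 0, 0, 0, 0, 1, 0, 0, 0, 0, 0, 0, 1, 0, 0, 0, 0, 0, 0, 1, 0, 0, 0, 0, 0, 0, 1, 0, 0, 0, 0, 0, 0, 1]

```text
time_s: 3.15
tcp_pos: [0.5584, -0.3033, 0.0215]
tcp_rot: [0.0, 0.987, 0.161, 0.0]
wrist_force: [-0.2, -0.8, 0.9]
width: 0.0251
```

Run:
```python
from h import *
go(.5585,-.303,.161,.33)
```

```text
t 3.15 tcp [ 0.5584 -0.3033  0.0215] F [-0.2 -0.8  0.9] M [-0.07 -0.    0.09] w 0.0251 
 shift [   0.2   -0.2 -139.5] rot [ 0.001 -0.    -0.006] j [-0.68  0.47  1.69 -0.    0.98  0.57]
```

Call:
step_arm:
  motion: [0, 0, -15, 0, 0, 0, 1, 0, 0, -45, 0, 0, 0, 1, 0, 0, -80, 0, 0, 0, 1, 0, 0, -115, 0, 0, 0, 1, 0, 0, -140, 0, 0, 0, 1]

```text
time_s: 3.65
tcp_pos: [0.5588, -0.3034, 0.1648]
tcp_rot: [0.001, 0.987, 0.161, 0.001]
wrist_force: [0.0, -0.4, -1.4]
width: 0.0249
```

Call:
step_arm:
  motion: [0, 0, 0, 0, 0, 0, 1, 0, 0, 0, 0, 0, 0, 1, 0, 0, 0, 0, 0, 0, 1, 0, 0, 0, 0, 0, 0, 1, 0, 0, 0, 0, 0, 0, 1]

```text
time_s: 4.15
tcp_pos: [0.5576, -0.3026, 0.1595]
tcp_rot: [-0.001, 0.987, 0.161, -0.001]
wrist_force: [0.5, 0.1, -2.1]
width: 0.0249
```

Run:
```python
from h import *
go(.5415,-.0247,.161,.33)
p,d=manip.grab_frame("side"); cv2.imwrite("pics/a2.png",cv2.resize(p[200:400,180:430,::-1],None,fx=3,fy=3))
W=cloud("side",d);H=hsv(p).astype(int);h,s,v=np.moveaxis(H,-1,0);x,y,z=np.moveaxis(W,-1,0)
m=(h>95)&(h<125)&(s>150)&(y<-.1)&(x>.4)&(x<.7)&(z>.1)&(z<.2)
q=W[m];print(len(q),np.median(q,0))
A=np.c_[q[:,:2]-np.median(q[:,:2],0),np.ones(len(q))]
k=abs(z[m]-np.median(z[m]))<.008
print("plane",np.linalg.lstsq(A[k],q[k,2],rcond=None)[0],np.median(q[k,2]))
```

```text
t 4.15 tcp [ 0.5576 -0.3026  0.1595] F [ 0.5  0.1 -2.1] M [-0.02  0.02 -0.04] w 0.0249 
 shift [  73.1 -268.5   -0.9] rot [-0.002  0.002 -0.006] j [-0.68  0.28  1.65  0.    1.21  0.57]
2556 [ 0.54118971 -0.32331639  0.15208658]
plane [-0.00167031  0.00015518  0.1521161 ] 0.1520841371951699
```

View pics/a2.png

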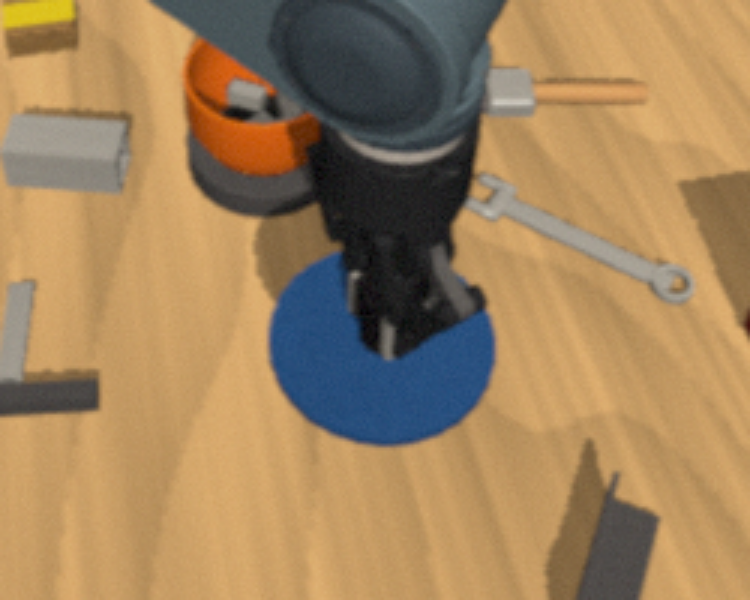

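Lid held level under the gripper, centre about crop (385,345), weight about 2 N. Carrying it over the pot.

Call:
step_arm:
  motion: [6, -22, 0, 0, 0, 0, 1, 14, -52, 0, 0, 0, 0, 1, 23, -85, 0, 0, 0, 0, 1, 32, -118, 0, 0, 0, 0, 1, 41, -151, 0, 0, 0, 0, 1]

```text
time_s: 4.7
tcp_pos: [0.5487, -0.1456, 0.1609]
tcp_rot: [-0.0, 0.987, 0.161, -0.0]
wrist_force: [0.5, 0.1, -1.6]
width: 0.0248
```

Call:
step_arm:
  motion: [9, -33, 0, 0, 0, 0, 1, 18, -66, 0, 0, 0, 0, 1, 26, -94, 0, 0, 0, 0, 1, 30, -111, 0, 0, 0, 0, 1, 32, -117, 0, 0, 0, 0, 1]

```text
time_s: 5.2
tcp_pos: [0.5418, -0.0242, 0.1609]
tcp_rot: [-0.0, 0.987, 0.162, -0.0]
wrist_force: [-0.2, 0.3, -1.4]
width: 0.0249
```

Call:
step_arm:
  motion: [0, 0, 0, 0, 0, 0, 1, 0, 0, 0, 0, 0, 0, 1, 0, 0, 0, 0, 0, 0, 1, 0, 0, 0, 0, 0, 0, 1, 0, 0, 0, 0, 0, 0, 1]

```text
time_s: 5.7
tcp_pos: [0.5423, -0.0264, 0.1613]
tcp_rot: [-0.0, 0.987, 0.161, -0.0]
wrist_force: [0.2, 1.1, -1.7]
width: 0.0252
```

Run:
```python
from h import *
go(.5415,-.0247,.161,.33)
p,d=manip.grab_frame("side"); cv2.imwrite("pics/a3.png",cv2.resize(p[130:330,150:400,::-1],None,fx=3,fy=3))
W=cloud("side",d);H=hsv(p).astype(int);h,s,v=np.moveaxis(H,-1,0);x,y,z=np.moveaxis(W,-1,0)
m=(h>95)&(h<125)&(s>150)&(x>.4)&(x<.7)&(z>.14)&(z<.165)&(abs(y)<.2)
hull=cv2.convexHull(W[m][:,:2].astype(np.float32))[:,0].astype(float);print("lid",circ(hull),np.median(z[m]))
```

```text
t 5.7 tcp [ 0.5423 -0.0264  0.1613] F [ 0.2  1.1 -1.7] M [ 0.01 -0.02 -0.  ] w 0.0252 
 shift [-0.2 -1.8  0.3] rot [-0.     0.    -0.007] j [-0.26  0.07  1.89  0.    1.18  0.99]
lid [ 0.54164061 -0.02940225  0.06159473] 0.15359942025112705
```

View pics/a3.png

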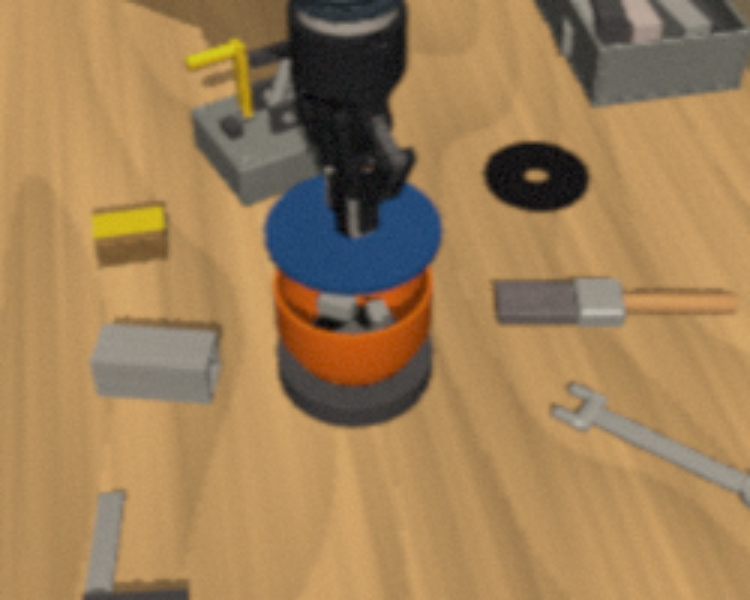

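Lid hovers over the pot's mouth (lid centre about crop (353,235), rim at (353,285)). Descending slowly.

Call:
step_arm:
  motion: [0, -2, 8, 0, 0, 0, 1, 0, -2, 16, 0, 0, 0, 1, 0, -2, 24, 0, 0, 0, 1, 0, -2, 30, 0, 0, 0, 1, 0, -2, 34, 0, 0, 0, 1]

```text
time_s: 6.25
tcp_pos: [0.5411, -0.0238, 0.1262]
tcp_rot: [-0.0, 0.987, 0.161, -0.001]
wrist_force: [0.5, -1.4, -1.9]
width: 0.0249
```

Call:
step_arm:
  motion: [0, 0, 0, 0, 0, 0, 1, 0, 0, 0, 0, 0, 0, 1, 0, 0, 0, 0, 0, 0, 1, 0, 0, 0, 0, 0, 0, 1, 0, 0, 0, 0, 0, 0, 1]

```text
time_s: 6.75
tcp_pos: [0.5417, -0.0239, 0.1276]
tcp_rot: [0.0, 0.987, 0.161, 0.0]
wrist_force: [-0.6, -0.3, -1.4]
width: 0.0247
```

Run:
```python
from h import *
go(.5415,-.0247,.1135,.33)
```

```text
t 6.75 tcp [ 0.5417 -0.0239  0.1276] F [-0.6 -0.3 -1.4] M [0.01 0.04 0.05] w 0.0247 
 shift [-0.5  0.7 14.1] rot [ 0.    -0.    -0.006] j [-0.25  0.11  1.91  0.    1.12  0.99]
```

Call:
step_arm:
  motion: [0, 1, 2.5, 0, 0, 0, 1, 0, 1, 5, 0, 0, 0, 1, 0, 1, 7.5, 0, 0, 0, 1, 0, 1, 9, 0, 0, 0, 1, 0, 1, 10, 0, 0, 0, 1]

```text
time_s: 7.25
tcp_pos: [0.5417, -0.0248, 0.1169]
tcp_rot: [-0.0, 0.987, 0.161, -0.0]
wrist_force: [2.1, 0.5, -1.7]
width: 0.0252
```

Call:
step_arm:
  motion: [0, 0, 1, 0, 0, 0, 1, 0, 0, 2, 0, 0, 0, 1, 0, 0, 3, 0, 0, 0, 1, 0, 0, 4, 0, 0, 0, 1, 0, 0, 4, 0, 0, 0, 1]

```text
time_s: 7.75
tcp_pos: [0.542, -0.0249, 0.1139]
tcp_rot: [0.0, 0.987, 0.161, 0.0]
wrist_force: [-2.7, 1.3, 3.0]
width: 0.0249
```

Run:
```python
from h import *
go(.5415,-.0247,.1135,.33)
```

```text
t 7.75 tcp [ 0.542  -0.0249  0.1139] F [-2.7  1.3  3. ] M [0.05 0.4  0.  ] w 0.0249 
 shift [-0.5 -0.3  0.4] rot [ 0.    -0.    -0.006] j [-0.25  0.14  1.91 -0.    1.09  0.99]
```

Call:
step_arm:
  motion: [-0.5, 0, 0.5, 0, 0, 0, 1, -0.5, 0, 1, 0, 0, 0, 1, -0.5, 0, 1, 0, 0, 0, 1, -0.5, 0, 1, 0, 0, 0, 1, -0.5, 0, 1, 0, 0, 0, 1]

```text
time_s: 8.25
tcp_pos: [0.5421, -0.0249, 0.1139]
tcp_rot: [0.0, 0.987, 0.161, 0.001]
wrist_force: [-3.6, 2.0, 7.8]
width: 0.0247
```

Run:
```python
from h import *
go(.5415,-.0247,.1135,.33)
```

```text
t 8.25 tcp [ 0.5421 -0.0249  0.1139] F [-3.6  2.   7.8] M [0.35 0.64 0.01] w 0.0247 
 shift [-0.5 -0.4  0.4] rot [ 0.    -0.001 -0.006] j [-0.26  0.14  1.92  0.    1.09  0.99]
```

Firm contact at the seated height; releasing.

Call:
step_arm:
  motion: [0, 0, -0.5, 0, 0, 0, 0.4, 0, 0, -0.5, 0, 0, 0, -0.2, 0, 0, -0.5, 0, 0, 0, -1, 0, 0, -0.5, 0, 0, 0, -1, 0, 0, -0.5, 0, 0, 0, -1]

```text
time_s: 8.75
tcp_pos: [0.5413, -0.0251, 0.1125]
tcp_rot: [-0.0, 0.987, 0.161, -0.0]
wrist_force: [0.1, 0.6, -0.3]
width: 0.0819
```

Call:
step_arm:
  motion: [0, 0, 0, 0, 0, 0, -1, 0, 0, 0, 0, 0, 0, -1, 0, 0, -25, 0, 0, 0, -1, 0, 0, -60, 0, 0, 0, -1, 0, 0, -100, 0, 0, 0, -1]

```text
time_s: 9.25
tcp_pos: [0.5405, -0.0248, 0.2127]
tcp_rot: [-0.001, 0.987, 0.161, -0.001]
wrist_force: [0.6, -0.7, 0.0]
width: 0.0854
```

Run:
```python
from h import *
go(.5415,-.0247,.22,.33)
p,d=manip.grab_frame("side"); cv2.imwrite("pics/a4.png",cv2.resize(p[130:330,150:400,::-1],None,fx=3,fy=3))
W=cloud("side",d);H=hsv(p).astype(int);h,s,v=np.moveaxis(H,-1,0);x,y,z=np.moveaxis(W,-1,0)
m=(h>95)&(h<125)&(s>150)&(x>.4)&(x<.7)&(z>.095)&(z<.12)&(abs(y)<.2)
hull=cv2.convexHull(W[m][:,:2].astype(np.float32))[:,0].astype(float);c=circ(hull);print("lid",c,np.median(z[m]))
q=W[m];print("plane",np.linalg.lstsq(np.c_[q[:,:2]-c[:2],np.ones(len(q))],q[:,2],rcond=None)[0])
```

```text
t 9.25 tcp [ 0.5405 -0.0248  0.2127] F [ 0.6 -0.7  0. ] M [ 0.01 -0.06 -0.01] w 0.0854 
 shift [ 1.   0.2 -7.3] rot [-0.002  0.002 -0.006] j [-0.26  0.01  1.85  0.    1.28  0.99]
lid [ 0.54171252 -0.02729029  0.06166303] 0.106246717558386
plane [ 0.00138779 -0.00208238  0.10628013]
```

View pics/a4.png

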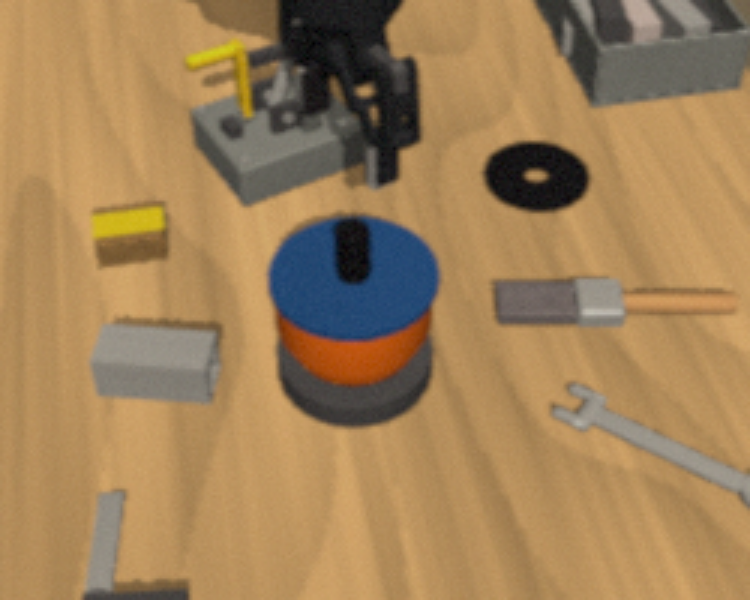

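Lid seated: its top is at 0.1063 (expected 0.106), slope under 0.2 %, flange round about crop (353,275). Now the catch, tab at crop (215,55): move to its right side with shut fingers.

```bash
cat >> h.py <<'E'
C=np.array([.5217,.2585]);YAW=.33
def ctl(x,y,z): # mm control frame -> go
    c,s=np.cos(YAW),np.sin(YAW); w=C+np.array([c*x-s*y,s*x+c*y])/1000
    p=manip.get_obs()["tcp_pos"]; d=(p[:2]-C)*1000
    print("ctl now",np.round([c*d[0]+s*d[1],-s*d[0]+c*d[1],p[2]*1000],1))
    go(w[0],w[1],z/1000,YAW)
E
python3 -c "
from h import *
ctl(-68,-45,170)"
```

```text
ctl now [ -70.2 -276.4  221.5]
t 9.3 tcp [ 0.5448 -0.0258  0.2215] F [ 3.5 -0.6  6. ] M [ 0.04 -0.2   0.01] w 0.0854 
 shift [   0.4 -231.7   50.1] rot [ 0.006 -0.01  -0.006] j [-0.26  0.    1.84  0.    1.29  0.99]
```

Call:
step_arm:
  motion: [0, -35, 0, 0, 0, 0, 0, 0, -80, 8, 0, 0, 0, 1, 0, -125, 18, 0, 0, 0, 1, 0, -170, 30, 0, 0, 0, 1, 0, -205, 40, 0, 0, 0, 1]

```text
time_s: 9.8
tcp_pos: [0.475, 0.1713, 0.1722]
tcp_rot: [-0.0, 0.987, 0.162, 0.0]
wrist_force: [1.0, 0.5, 0.4]
width: 0.0124
```

Call:
step_arm:
  motion: [0, -17, 2, 0, 0, 0, 1, 0, -25, 3, 0, 0, 0, 1, 0, -25, 3, 0, 0, 0, 1, 0, -25, 3, 0, 0, 0, 1, 0, -25, 3, 0, 0, 0, 1]

```text
time_s: 10.3
tcp_pos: [0.4689, 0.1922, 0.1702]
tcp_rot: [0.0, 0.987, 0.16, 0.0]
wrist_force: [0.1, -0.2, 0.7]
width: -0.0001
```

Run:
```python
from h import *
p,d=manip.grab_frame("side"); cv2.imwrite("pics/a5.png",cv2.resize(p[70:270,150:400,::-1],None,fx=3,fy=3))
ctl(-68,-45,115)
```

```text
ctl now [-71.5 -45.6 170.1]
t 10.35 tcp [0.4689 0.1922 0.1701] F [-0.2 -0.2 -0.1] M [ 0.05 -0.01 -0.01] w 0.0004 
 shift [ 3.4 -0.7 55.1] rot [ 0.    -0.001 -0.008] j [ 0.17 -0.03  1.97 -0.    1.2   1.41]
```

View pics/a5.png

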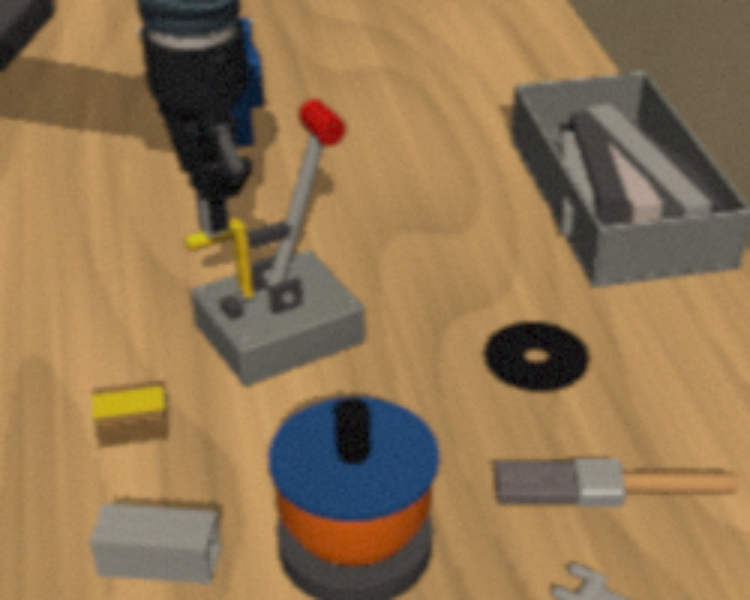

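Fingers' tip at crop (212,225), shut; tab at (212,240), blade (243,260). Descending at the tab's right side.

Call:
step_arm:
  motion: [1, 0, 12, 0, 0, 0, 1, 2, 0, 26, 0, 0, 0, 1, 2, 0, 40, 0, 0, 0, 1, 2, 0, 50, 0, 0, 0, 1, 2, 0, 55, 0, 0, 0, 1]

```text
time_s: 10.85
tcp_pos: [0.469, 0.1934, 0.1127]
tcp_rot: [0.0, 0.987, 0.161, -0.002]
wrist_force: [0.1, -0.3, 1.1]
width: 0.0001
```

Call:
step_arm:
  motion: [0, -3, 0, 0, 0, 0, 1, 0, -6, 0, 0, 0, 0, 1, 0, -10, 0, 0, 0, 0, 1, 0, -14, 0, 0, 0, 0, 1, 0, -18, 0, 0, 0, 0, 1]

```text
time_s: 11.35
tcp_pos: [0.4645, 0.2112, 0.1153]
tcp_rot: [-0.0, 0.987, 0.161, 0.0]
wrist_force: [-0.2, 0.8, 0.1]
width: -0.0003
```

Run:
```python
from h import *
p,d=manip.grab_frame("side"); cv2.imwrite("pics/a6.png",cv2.resize(p[100:200,180:300,::-1],None,fx=6,fy=6))
ctl(-68,-22,115)
```

```text
ctl now [-69.5 -25.8 115.1]
t 11.4 tcp [0.4643 0.2116 0.1151] F [0.5 0.4 0. ] M [-0.03 -0.03 -0.02] w -0.0002 
 shift [ 1.5 -3.8  0.1] rot [-0.    -0.001 -0.006] j [0.2  0.06 2.   0.   1.09 1.45]
```

View pics/a6.png

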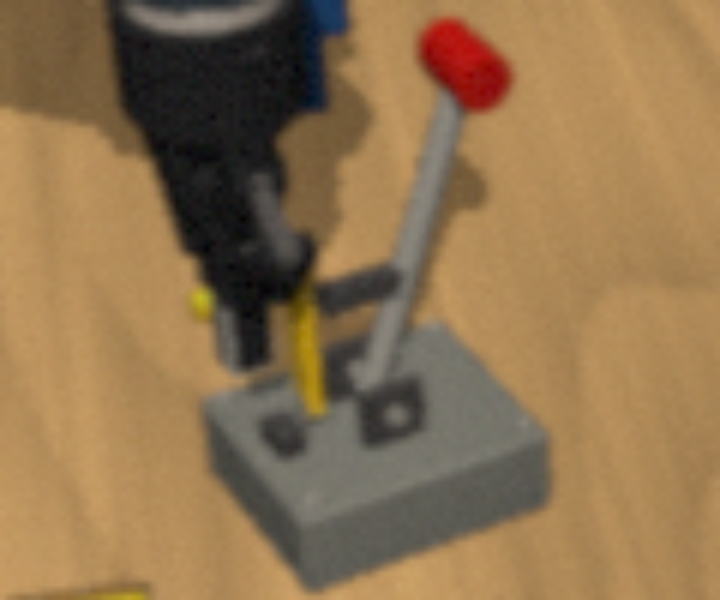

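Shut fingertips (crop (240,345)) are on the near side of the tab (yellow end at (200,303)). Sweeping left along the arc.

Call:
step_arm:
  motion: [1, -11, 0, 0, 0, 0, 1, 1, -21, 1, 0, 0, 0, 1, 1, -31, 5, 0, 0, 0, 1, 1, -41, 9, 0, 0, 0, 1, 1, -49, 16, 0, 0, 0, 1]

```text
time_s: 11.9
tcp_pos: [0.4495, 0.2586, 0.0986]
tcp_rot: [-0.0, 0.987, 0.162, 0.0]
wrist_force: [-0.3, -0.2, 0.6]
width: -0.0002
```

Call:
step_arm:
  motion: [0, -6, 7, 0, 0, 0, 1, 0, -11, 13, 0, 0, 0, 1, 0, -15, 19, 0, 0, 0, 1, 0, -19, 25, 0, 0, 0, 1, 0, -20, 27, 0, 0, 0, 1]

```text
time_s: 12.4
tcp_pos: [0.4428, 0.2765, 0.0709]
tcp_rot: [0.0, 0.987, 0.161, -0.001]
wrist_force: [-0.1, -0.7, 1.0]
width: -0.0001
```

Run:
```python
from h import *
p,d=manip.grab_frame("side"); cv2.imwrite("pics/a7.png",cv2.resize(p[100:200,180:300,::-1],None,fx=6,fy=6))
p,d=manip.grab_frame("top"); cv2.imwrite("pics/a7t.png",cv2.resize(p[150:290,90:230,::-1],None,fx=4,fy=4))
ctl(-68,44,71)
```

```text
ctl now [-68.6  42.5  71.3]
t 12.5 tcp [0.4431 0.2765 0.0713] F [ 0.6 -0.3 -0. ] M [ 0.04  0.   -0.01] w 0.0002 
 shift [ 0.5 -1.5  0.3] rot [-0.     0.001 -0.006] j [0.34 0.16 1.98 0.   1.   1.59]
```

View pics/a7.png

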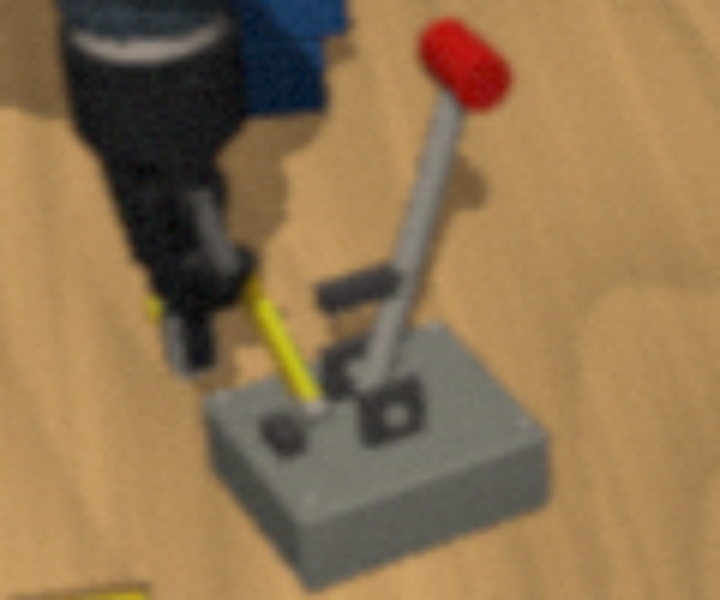

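View pics/a7t.png

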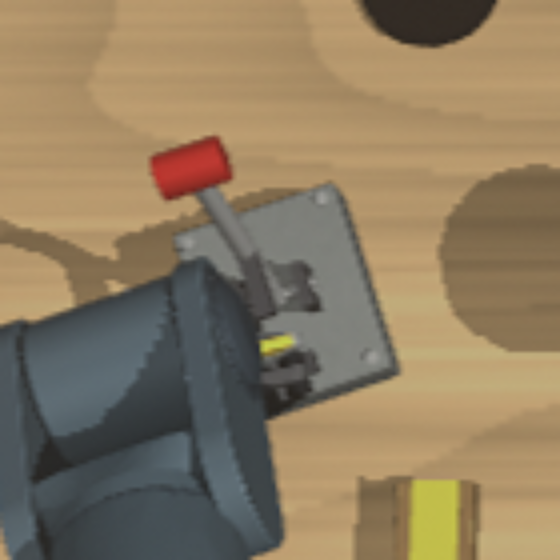

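Catch leans left well (blade from crop (310,400) to (250,285)), but no end-stop force yet. Pushing on in small steps.

Call:
step_arm:
  motion: [0, -1, 0, 0, 0, 0, 1, 0, -2, 0, 0, 0, 0, 1, 0, -3, 1, 0, 0, 0, 1, 0, -4, 1, 0, 0, 0, 1, 0, -4, 1, 0, 0, 0, 1]

```text
time_s: 13.0
tcp_pos: [0.4429, 0.2781, 0.0702]
tcp_rot: [0.002, 0.987, 0.161, 0.0]
wrist_force: [4.9, -9.0, -6.7]
width: -0.0
```

```bash
python3 -c "
from h import *
ctl(-68,48,71)"
```

```text
ctl now [-68.2  44.1  70.2]
t 13.0 tcp [0.4429 0.2781 0.0702] F [ 4.9 -9.  -6.7] M [-1.54 -0.89  0.03] w -0.0 
 shift [ 0.2 -3.9 -0.8] rot [ 0.005 -0.    -0.006] j [ 0.35  0.16  1.98 -0.01  1.    1.6 ]
```

End stop felt (9 N) at the predicted position. Backing away and up, then to above the lever's grip.

Call:
step_arm:
  motion: [0, 8, 0, 0, 0, 0, 1, 0, 14, 0, 0, 0, 0, 1, 0, 14, -30, 0, 0, 0, 1, 0, 14, -75, 0, 0, 0, 1, 0, 14, -120, 0, 0, 0, 1]

```text
time_s: 13.5
tcp_pos: [0.4461, 0.2667, 0.192]
tcp_rot: [-0.0, 0.987, 0.161, -0.001]
wrist_force: [0.5, 0.5, 0.2]
width: 0.0003
```

Call:
step_arm:
  motion: [0, 0, -40, 0, 0, 0, 0, 0, 0, -80, 0, 0, 0, -1, 0, 0, -85, 0, 0, 0, -1, 0, 0, -85, 0, 0, 0, -1, 0, 0, -85, 0, 0, 0, -1]

```text
time_s: 14.0
tcp_pos: [0.4459, 0.2667, 0.2744]
tcp_rot: [0.0, 0.987, 0.161, -0.001]
wrist_force: [0.6, 0.6, 0.3]
width: 0.0723
```

Run:
```python
from h import *
p,d=manip.grab_frame("side"); cv2.imwrite("pics/a8.png",cv2.resize(p[100:200,180:300,::-1],None,fx=6,fy=6))
W=cloud("side",d);H=hsv(p).astype(int);h,s,v=np.moveaxis(H,-1,0);x,y,z=np.moveaxis(W,-1,0)
m=(h>22)&(h<34)&(s>150)&(z>.06)&(z<.16)&(y>.2)&(x>.35)&(y<.5)
q=W[m];c,sn=np.cos(YAW),np.sin(YAW);e=(q[:,:2]-C)*1000
L=np.c_[c*e[:,0]+sn*e[:,1],-sn*e[:,0]+c*e[:,1],q[:,2]*1000]
t=L[L[:,0]<-45];print(len(L),"tab med",np.median(t,0),"blade",[np.round(a) for a in L[(L[:,0]>-40)][::15]])
red=((h<4)|(h>176))&(s>180)&(z>.15)&(z<.26)&(y>.1)&(x>.3)&(y<.5);q=W[red]
print("red",q.min(0),q.max(0))
ctl(55,0,280)
```

```text
146 tab med [-63.15579729  60.30276294  94.66652521] blade [array([-31.,  64., 100.]), array([-29.,  56.,  95.]), array([-32.,  44.,  90.]), array([-31.,  28.,  86.]), array([-31.,  17.,  79.]), array([-32.,  11.,  70.])]
red [0.55882148 0.25395269 0.19976938] [0.58748655 0.288669   0.22636458]
ctl now [-69.3  32.3 273.8]
t 14.05 tcp [0.4457 0.2666 0.2738] F [-0.3  0.5 -0.3] M [0.03 0.02 0.05] w 0.079 
 shift [124.5  31.5  -6.6] rot [-0.     0.003 -0.006] j [ 0.32 -0.1   1.84  0.    1.4   1.57]
```

View pics/a8.png

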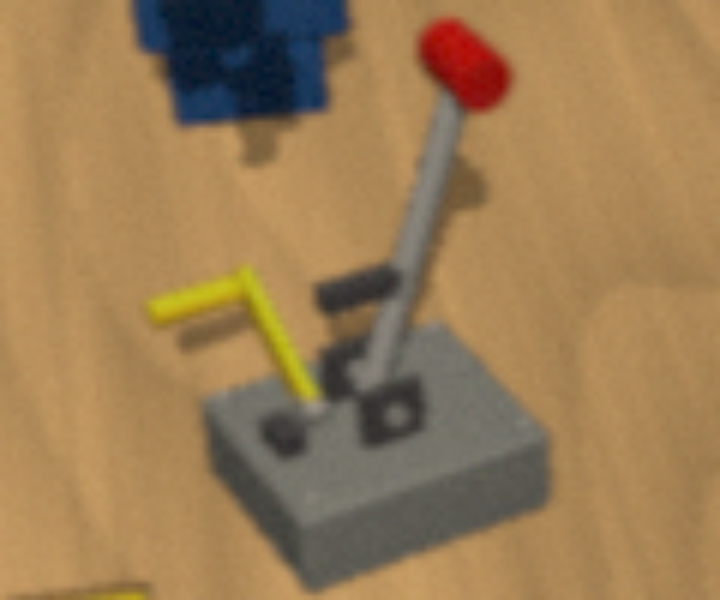

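Clear view: the tab runs from crop (155,310) to (245,275), and the depth suggests 1.06 to 1.14 rad, so perhaps short of 1.2. I'll verify by pressing the tab down from above with shut fingertips; at the stop the tab's top should be at z about 92 mm.

Call:
step_arm:
  motion: [2, -10, 20, 0, 0, 0, 1, 3, -20, 60, 0, 0, 0, 1, 4, -29, 105, 0, 0, 0, 1, 4, -30, 145, 0, 0, 0, 1, 4, -30, 155, 0, 0, 0, 1]

```text
time_s: 14.55
tcp_pos: [0.4361, 0.2951, 0.114]
tcp_rot: [0.001, 0.987, 0.161, -0.006]
wrist_force: [-0.3, -0.0, 0.4]
width: 0.009
```

Call:
step_arm:
  motion: [0, 0, 0, 0, 0, 0, 1, 0, 0, 0, 0, 0, 0, 1, 0, 0, 0, 0, 0, 0, 1, 0, 0, 0, 0, 0, 0, 1, 0, 0, 0, 0, 0, 0, 1]

```text
time_s: 15.05
tcp_pos: [0.4416, 0.297, 0.1222]
tcp_rot: [-0.0, 0.987, 0.161, 0.001]
wrist_force: [0.2, 0.3, 0.6]
width: -0.0001
```

```bash
python3 -c "
from h import *
ctl(-66,62,102)"
```

```text
ctl now [-63.3  62.3 122.2]
t 15.05 tcp [0.4416 0.297  0.1222] F [0.2 0.3 0.6] M [ 0.03  0.02 -0.01] w -0.0001 
 shift [-2.8  0.3 20.2] rot [-0.    -0.002 -0.006] j [0.38 0.1  1.94 0.   1.1  1.63]
```

Call:
step_arm:
  motion: [-2, 0, 6, 0, 0, 0, 1, -2, 0, 12, 0, 0, 0, 1, -2, 0, 17, 0, 0, 0, 1, -2, 0, 20, 0, 0, 0, 1, -2, 0, 23, 0, 0, 0, 1]

```text
time_s: 15.55
tcp_pos: [0.4388, 0.296, 0.0973]
tcp_rot: [0.0, 0.987, 0.161, -0.0]
wrist_force: [-0.7, -0.2, 0.5]
width: -0.0001
```

Call:
step_arm:
  motion: [0, 0, 1, 0, 0, 0, 1, 0, 0, 2, 0, 0, 0, 1, 0, 0, 3, 0, 0, 0, 1, 0, 0, 4, 0, 0, 0, 1, 0, 0, 4, 0, 0, 0, 1]

```text
time_s: 16.05
tcp_pos: [0.439, 0.2961, 0.0938]
tcp_rot: [0.0, 0.987, 0.161, 0.0]
wrist_force: [-0.4, -0.0, 0.4]
width: 0.0
```

```bash
python3 -c "
from h import *
ctl(-66,62,92)"
```

```text
ctl now [-66.1  62.3  93.8]
t 16.05 tcp [0.439  0.2961 0.0938] F [-0.4 -0.   0.4] M [ 0.01 -0.01 -0.03] w 0.0 
 shift [0.1 0.3 1.8] rot [ 0.    -0.    -0.006] j [ 0.38  0.14  1.96 -0.    1.05  1.63]
```

Call:
step_arm:
  motion: [0, 0, 1, 0, 0, 0, 1, 0, 0, 1.5, 0, 0, 0, 1, 0, 0, 2, 0, 0, 0, 1, 0, 0, 2.5, 0, 0, 0, 1, 0, 0, 2.5, 0, 0, 0, 1]

```text
time_s: 16.55
tcp_pos: [0.4391, 0.2963, 0.092]
tcp_rot: [-0.0, 0.987, 0.161, 0.0]
wrist_force: [-2.6, 0.1, 6.4]
width: -0.0002
```

```bash
python3 -c "
from h import *
ctl(-66,62,92)"
```

```text
ctl now [-65.9  62.5  92. ]
t 16.55 tcp [0.4391 0.2963 0.092 ] F [-2.6  0.1  6.4] M [ 0.05  0.44 -0.05] w -0.0002 
 shift [-0.1  0.5  0. ] rot [-0.    -0.    -0.006] j [0.38 0.14 1.96 0.   1.04 1.63]
```

Firm stop at z = 92.0 mm, exactly the tab top at 1.2 rad: the catch is fully open. Now rising and going over the lever's grip.

Call:
step_arm:
  motion: [0, 0, -20, 0, 0, 0, 1, 0, 0, -60, 0, 0, 0, 1, 0, 0, -105, 0, 0, 0, 0, 0, 0, -150, 0, 0, 0, -1, 0, 0, -190, 0, 0, 0, -1]

```text
time_s: 17.05
tcp_pos: [0.4389, 0.2959, 0.2834]
tcp_rot: [0.0, 0.987, 0.161, 0.001]
wrist_force: [0.4, 0.1, 0.5]
width: 0.0434
```

Call:
step_arm:
  motion: [0, 0, 0, 0, 0, 0, -1, 25, 13, 0, 0, 0, 0, -1, 65, 33, 0, 0, 0, 0, -1, 105, 54, 0, 0, 0, 0, -1, 121, 62, 0, 0, 0, 0, -1]

```text
time_s: 17.55
tcp_pos: [0.5759, 0.2744, 0.2795]
tcp_rot: [0.0, 0.987, 0.16, -0.001]
wrist_force: [-0.0, 0.3, -0.0]
width: 0.0851
```

Call:
step_arm:
  motion: [0, 0, 0, 0, 0, 0, -1, 0, 0, 0, 0, 0, 0, -1, 0, 0, 0, 0, 0, 0, -1, 0, 0, 0, 0, 0, 0, -1, 0, 0, 0, 0, 0, 0, -1]

```text
time_s: 18.05
tcp_pos: [0.5726, 0.2762, 0.2816]
tcp_rot: [-0.0, 0.987, 0.162, 0.0]
wrist_force: [0.5, 0.7, -0.3]
width: 0.0854
```

Run:
```python
from h import *
p,d=manip.grab_frame("side"); cv2.imwrite("pics/a9.png",cv2.resize(p[60:200,180:330,::-1],None,fx=5,fy=4.2))
ctl(55,0,189)
```

```text
ctl now [5.400e+01 1.000e-01 2.816e+02]
t 18.1 tcp [0.5728 0.2761 0.2816] F [ 0.5 -0.6  0.2] M [-0.01  0.01 -0.03] w 0.0857 
 shift [ 0.9  0.1 92.6] rot [ 0.    -0.    -0.006] j [ 0.27  0.18  1.55 -0.    1.42  1.52]
```

View pics/a9.png

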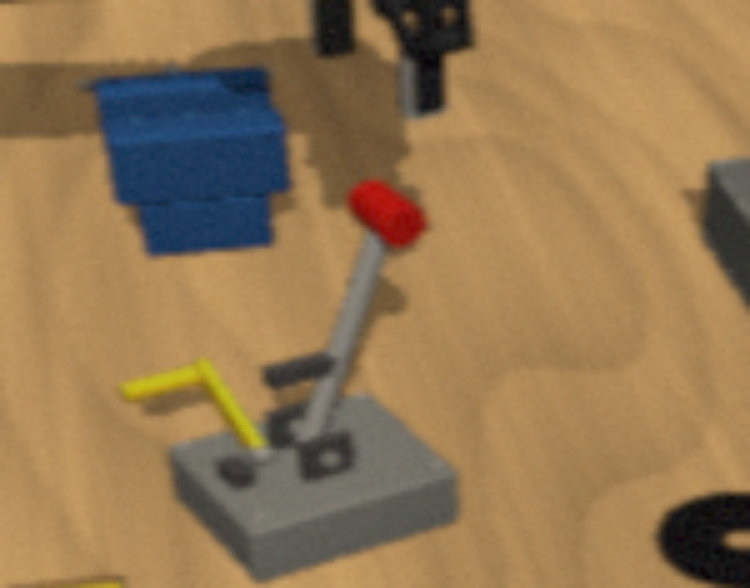

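Fingers straddle the grip from above (grip at crop (388,213), catch open). Descending and pinching its ends.

Call:
step_arm:
  motion: [1, 0, 20, 0, 0, 0, -1, 1, 0, 45, 0, 0, 0, -1, 1, 0, 70, 0, 0, 0, -1, 1, 0, 86, 0, 0, 0, -1, 1, 0, 93, 0, 0, 0, -1]

```text
time_s: 18.6
tcp_pos: [0.5733, 0.276, 0.1864]
tcp_rot: [0.0, 0.987, 0.161, -0.001]
wrist_force: [-0.4, 0.1, -0.1]
width: 0.0854
```

Call:
step_arm:
  motion: [0, 0, 0, 0, 0, 0, -1, 0, 0, 0, 0, 0, 0, -1, 0, 0, 0, 0, 0, 0, -0.3, 0, 0, 0, 0, 0, 0, 0, 0, 0, 0, 0, 0, 0, 1]
  squeeze: 60

```text
time_s: 19.1
tcp_pos: [0.5747, 0.2762, 0.1891]
tcp_rot: [-0.0, 0.987, 0.161, 0.001]
wrist_force: [-0.2, -0.1, 2.2]
width: 0.044
```

Call:
step_arm:
  motion: [0, 0, 0, 0, 0, 0, 1, 0, 0, 0, 0, 0, 0, 1, 0, 0, 0, 0, 0, 0, 1, 0, 0, 0, 0, 0, 0, 1, 0, 0, 0, 0, 0, 0, 1]

```text
time_s: 19.6
tcp_pos: [0.5741, 0.2781, 0.1897]
tcp_rot: [-0.002, 0.987, 0.162, 0.001]
wrist_force: [-3.7, 5.8, 3.7]
width: 0.0392
```

Run:
```python
from h import *
p,d=manip.grab_frame("side"); cv2.imwrite("pics/a10.png",cv2.resize(p[60:200,180:330,::-1],None,fx=5,fy=4.2))
ctl(55,0,189)
```

```text
ctl now [ 55.9   1.6 189.7]
t 19.65 tcp [0.5741 0.2781 0.1897] F [-3.4  6.9  3.5] M [0.84 0.38 0.15] w 0.0393 
 shift [-0.9  1.6  0.6] rot [-0.003 -0.002 -0.005] j [0.27 0.25 1.63 0.   1.26 1.52]
```

View pics/a10.png

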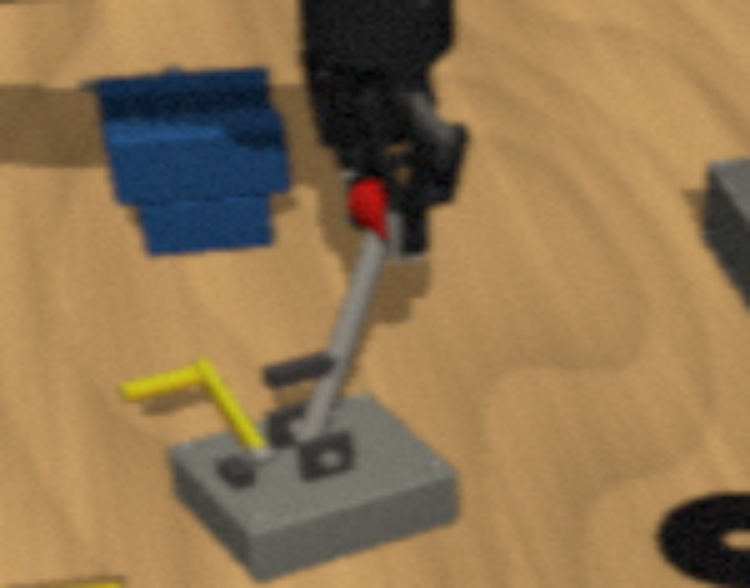

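Grip pinched between the pads (width 39.3 mm, crop (380,205)). Pulling along the arc, with a small sideways correction to relieve the load.

Call:
step_arm:
  motion: [-7, -1, -2.5, 0, 0, 0, 1, -18, -2, -5.5, 0, 0, 0, 1, -31, -2, -8, 0, 0, 0, 1, -47, -2, -9.5, 0, 0, 0, 1, -63, -2, -9.5, 0, 0, 0, 1]

```text
time_s: 20.15
tcp_pos: [0.5167, 0.2585, 0.1994]
tcp_rot: [-0.001, 0.987, 0.161, 0.005]
wrist_force: [10.2, 3.1, -3.6]
width: 0.0392
```

```bash
python3 -c "
from h import *
ctl(-8,2,198.5)"
```

```text
ctl now [ -4.7   1.7 199.4]
t 20.15 tcp [0.5167 0.2585 0.1994] F [10.2  3.1 -3.6] M [ 0.53 -1.9   0.19] w 0.0392 
 shift [-3.3 -0.3  0.9] rot [ 0.001 -0.01  -0.006] j [0.27 0.1  1.78 0.   1.25 1.51]
```

Call:
step_arm:
  motion: [-13, 0, 1, 0, 0, 0, 1, -25, 0, 3.5, 0, 0, 0, 1, -35, 0, 5.5, 0, 0, 0, 1, -44, 0, 8.5, 0, 0, 0, 1, -47, 0, 9.5, 0, 0, 0, 1]

```text
time_s: 20.65
tcp_pos: [0.4735, 0.2437, 0.1918]
tcp_rot: [-0.0, 0.987, 0.161, 0.007]
wrist_force: [11.3, 2.1, 2.9]
width: 0.039
```

```bash
python3 -c "
from h import *
ctl(-62.3,2,186)"
```

```text
ctl now [-50.4   1.6 191.8]
t 20.65 tcp [0.4735 0.2437 0.1918] F [11.3  2.1  2.9] M [ 0.59 -2.11  0.33] w 0.039 
 shift [-12.   -0.3   5.6] rot [ 0.001 -0.014 -0.006] j [ 0.26  0.    1.9  -0.    1.23  1.51]
```

Call:
step_arm:
  motion: [-3, 0, 1, 0, 0, 0, 1, -6, 0, 2.5, 0, 0, 0, 1, -9, 0, 4, 0, 0, 0, 1, -12, 0, 5.5, 0, 0, 0, 1, -14, 0, 6, 0, 0, 0, 1]

```text
time_s: 21.15
tcp_pos: [0.4615, 0.2396, 0.187]
tcp_rot: [-0.001, 0.987, 0.161, 0.008]
wrist_force: [9.7, 1.9, 5.5]
width: 0.0394
```

```bash
python3 -c "
from h import *
ctl(-62.3,2,186)"
```

```text
ctl now [-63.1   1.6 187. ]
t 21.15 tcp [0.4615 0.2396 0.187 ] F [9.7 1.9 5.5] M [ 0.47 -2.01  0.01] w 0.0394 
 shift [ 0.8 -0.4  1. ] rot [ 0.001 -0.016 -0.007] j [ 0.26 -0.03  1.94 -0.    1.21  1.51]
```

Call:
step_arm:
  motion: [-1, 0, 0.5, 0, 0, 0, 1, -2, 0, 1, 0, 0, 0, 1, -3, 0, 1.5, 0, 0, 0, 1, -4, 0, 2, 0, 0, 0, 1, -4, 0, 2, 0, 0, 0, 1]

```text
time_s: 21.65
tcp_pos: [0.458, 0.2384, 0.1854]
tcp_rot: [-0.001, 0.987, 0.161, 0.008]
wrist_force: [8.3, 0.6, 7.9]
width: 0.0391
```

```bash
python3 -c "
from h import *
ctl(-62.3,2,186)"
```

```text
ctl now [-66.8   1.7 185.4]
t 21.65 tcp [0.458  0.2384 0.1854] F [8.3 0.6 7.9] M [ 0.47 -1.79 -0.08] w 0.0391 
 shift [ 4.5 -0.4 -0.5] rot [ 0.001 -0.017 -0.007] j [ 0.26 -0.03  1.95 -0.    1.21  1.51]
```

Run:
```python
from h import *
p,d=manip.grab_frame("side"); cv2.imwrite("pics/a11.png",cv2.resize(p[60:200,180:330,::-1],None,fx=5,fy=4.2))
W=cloud("side",d);H=hsv(p).astype(int);h,s,v=np.moveaxis(H,-1,0);x,y,z=np.moveaxis(W,-1,0)
c,sn=np.cos(YAW),np.sin(YAW);e=(W[...,:2]-C)*1000
L=np.dstack([c*e[...,0]+sn*e[...,1],-sn*e[...,0]+c*e[...,1],W[...,2]*1000])
red=((h<5)|(h>175))&(s>170)&(z>.15)&(z<.26)&(y>.1)&(x>.3)&(y<.5);q=L[red]
print("red",len(q),np.round(q.min(0)),np.round(q.max(0)),np.round(np.median(q,0)))
st=(abs(L[...,1])<9)&(L[...,2]>85)&(L[...,2]<190)&(L[...,0]<60)&(L[...,0]>-75)&(s<60)&(v>90)
q=L[st];print("stem",len(q))
for a in q[np.argsort(q[:,2])][::max(1,len(q)//15)]: print(np.round(a,1), "ang",round(float(np.arctan2(-a[0],a[2]-60)+.35),3))
```

```text
red 35 [-82. -28. 200.] [-49.  24. 241.] [-72.   2. 211.]
stem 124
[-11.   -4.9  85.1] ang 0.764
[-15.2  -8.1  91.9] ang 0.794
[-10.1  -4.9  97.9] ang 0.61
[-18.5  -4.8 104.1] ang 0.748
[-21.5  -6.2 112.4] ang 0.74
[-19.8  -4.  120.1] ang 0.669
[-25.5  -4.5 125.5] ang 0.721
[-25.1  -4.7 131.8] ang 0.686
[-33.1  -4.2 137.3] ang 0.754
[-39.7  -1.4 144.1] ang 0.791
[-32.2  -4.7 149.6] ang 0.695
[-42.3  -3.1 155.1] ang 0.769
[-41.5  -8.5 160.8] ang 0.741
[-46.4  -1.8 164.7] ang 0.767
[-43.8  -3.5 170.7] ang 0.727
[-43.6  -5.1 180.4] ang 0.698
```

View pics/a11.png

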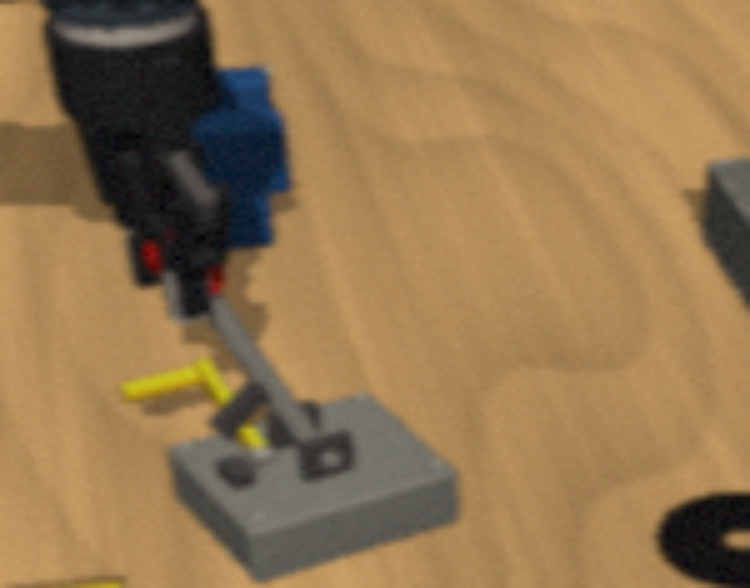

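Lever visibly pulled to about 0.73 rad (stem from crop (305,425) to (220,305)), but the stop isn't clearly felt yet. Pulling a little more.

Call:
step_arm:
  motion: [-1, 0, 0, 0, 0, 0, 1, -2, 0, 0.3, 0, 0, 0, 1, -3, 0, 0.6, 0, 0, 0, 1, -4, 0, 0.8, 0, 0, 0, 1, -4, 0, 0.8, 0, 0, 0, 1]

```text
time_s: 22.2
tcp_pos: [0.4547, 0.2373, 0.1839]
tcp_rot: [-0.001, 0.987, 0.161, 0.009]
wrist_force: [13.7, 3.3, 2.3]
width: 0.0392
```

```bash
python3 -c "
from h import *
ctl(-62.3,2,186)"
```

```text
ctl now [-70.2   1.6 183.9]
t 22.2 tcp [0.4547 0.2373 0.1839] F [13.7  3.3  2.3] M [ 0.69 -2.41 -0.05] w 0.0392 
 shift [ 8.  -0.4 -1.9] rot [ 0.001 -0.018 -0.007] j [ 0.26 -0.04  1.96  0.    1.21  1.51]
```

```bash
cat > lev.py <<'E'
from h import *
def lev(n,p,d,lo=80,hi=175):
    W=cloud(n,d);H=hsv(p).astype(int);h,s,v=np.moveaxis(H,-1,0)
    c,sn=np.cos(YAW),np.sin(YAW);e=(W[...,:2]-C)*1000
    L=np.dstack([c*e[...,0]+sn*e[...,1],-sn*e[...,0]+c*e[...,1],W[...,2]*1000])
    st=(abs(L[...,1])<11)&(L[...,2]>lo)&(L[...,2]<hi)&(abs(L[...,0])<75)&(s<60)&(v>85)
    q=L[st]
    if len(q)<10: print(n,len(q));return
    k=np.ones(len(q),bool)
    for _ in range(6):
        a=cv2.fitLine(q[k][:,[0,2]].astype(np.float32),cv2.DIST_HUBER,0,.01,.01).ravel()
        r=(q[:,0]-a[2])*a[1]-(q[:,2]-a[3])*a[0]; k=abs(r)<8
    if a[1]<0:a[:2]*=-1
    print(n,k.sum(),"slope angle",-np.arctan2(a[0],a[1])+.35,"x at hinge z60",a[2]+(60-a[3])*a[0]/a[1],
      "median polar",np.median(np.arctan2(-q[k][:,0],q[k][:,2]-60)+.35))
E
python3 - <<'E'
from lev import *
for n in("side","top"):
    f=np.load(n+"0.npz");lev(n,f["p"],f["d"])
for n in("side","top"):
    p,d=manip.grab_frame(n);lev(n,p,d);cv2.imwrite(f"pics/b1{n}.png",cv2.resize(p[60:200,180:330,::-1] if n=="side" else p[150:290,80:230,::-1],None,fx=4,fy=4)); np.savez(f"{n}1.npz",p=p,d=d)
ctl(-62,2,186)
E
```

```text
side 150 slope angle -0.011101246 x at hinge z60 -3.789465 median polar 0.036741578955147236
top 104 slope angle 0.018665224 x at hinge z60 -1.4573479 median polar 0.034986196922778434
side 125 slope angle 0.7583049 x at hinge z60 0.7587013 median polar 0.749288716379013
top 0
ctl now [-70.3   1.7 183.9]
t 22.3 tcp [0.4547 0.2373 0.1839] F [13.8  3.4  3.3] M [ 0.71 -2.45 -0.07] w 0.039 
 shift [ 8.3 -0.4 -1.9] rot [ 0.001 -0.018 -0.007] j [ 0.26 -0.04  1.96  0.    1.21  1.51]
```

View pics/b1side.png

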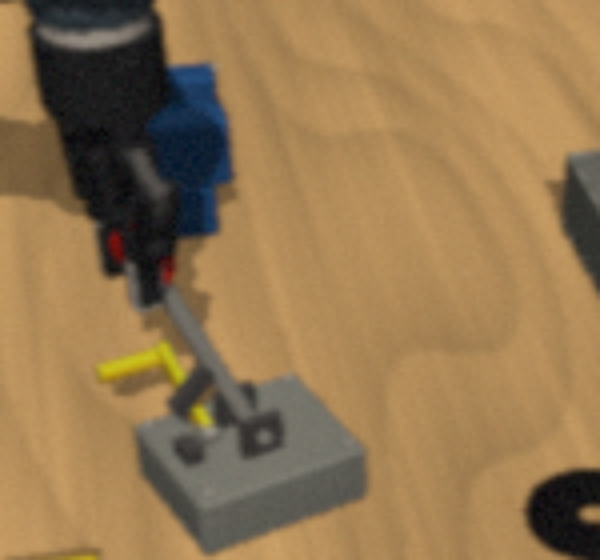

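View pics/b1top.png

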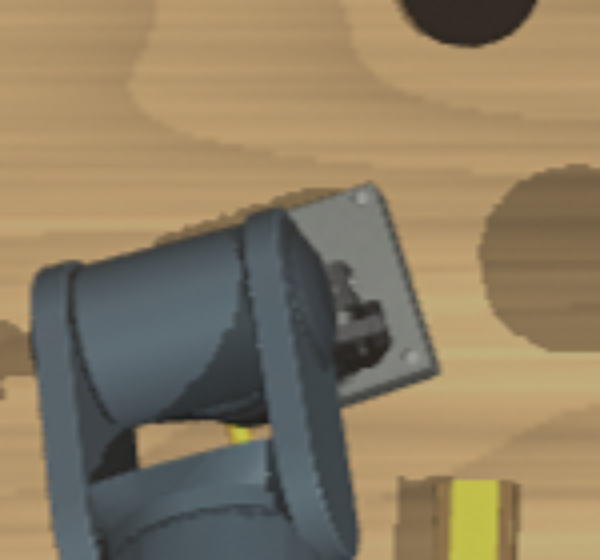

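Slope fit gives 0.758 rad (rest reads -0.011 to 0.019 with the same method), so it is at or near the stop. One more slight pull to see whether the angle still changes.

Call:
step_arm:
  motion: [-1, 0, 0.3, 0, 0, 0, 1, -2, 0, 0.6, 0, 0, 0, 1, -3, 0, 0.9, 0, 0, 0, 1, -3, 0, 0.9, 0, 0, 0, 1, -3, 0, 0.9, 0, 0, 0, 1]
  squeeze: 80

```text
time_s: 22.8
tcp_pos: [0.4544, 0.2372, 0.1838]
tcp_rot: [-0.002, 0.987, 0.161, 0.013]
wrist_force: [25.3, 7.4, -2.1]
width: 0.039
```

Run:
```python
from lev import *
for i in range(2):
    p,d=manip.grab_frame("side");lev("side",p,d)
f=np.load("side1.npz")
a=f["p"][60:200,180:330].astype(int);b=p[60:200,180:330].astype(int)
cv2.imwrite("pics/b2.png",cv2.resize(p[60:200,180:330,::-1],None,fx=4,fy=4))
ctl(-62,2,186)
```

```text
side 124 slope angle 0.75798476 x at hinge z60 0.7057972 median polar 0.7459497600223753
side 128 slope angle 0.7611515 x at hinge z60 0.590292 median polar 0.7536619938812221
ctl now [-70.5   1.6 183.8]
t 22.9 tcp [0.4544 0.2372 0.1838] F [24.4  8.8 -3.1] M [ 1.29 -3.79 -0.01] w 0.0387 
 shift [ 8.6 -0.4 -2. ] rot [ 0.001 -0.026 -0.007] j [ 0.26 -0.05  1.96  0.    1.2   1.51]
```

Hard stop now: it moved 0.3 mm for a 3 mm command, with force 14 to 25 N and the angle unchanged. Easing 1 mm and checking everything.

Call:
step_arm:
  motion: [1, 0, 0, 0, 0, 0, 1, 1, 0, 0, 0, 0, 0, 1, 1, 0, 0, 0, 0, 0, 1, 1, 0, 0, 0, 0, 0, 1, 1, 0, 0, 0, 0, 0, 1]

```text
time_s: 23.4
tcp_pos: [0.4546, 0.2372, 0.1839]
tcp_rot: [-0.001, 0.987, 0.161, 0.012]
wrist_force: [20.0, 6.3, 0.6]
width: 0.0391
```

Run:
```python
from lev import *
p,d=manip.grab_frame("side");lev("side",p,d);cv2.imwrite("pics/b3.png",p[:,:,::-1])
W=cloud("side",d);H=hsv(p).astype(int);h,s,v=np.moveaxis(H,-1,0);x,y,z=np.moveaxis(W,-1,0)
m=(h>95)&(h<125)&(s>150)&(x>.4)&(x<.7)&(z>.095)&(z<.12)&(abs(y)<.2)
q=W[m];print("lid",circ(cv2.convexHull(q[:,:2].astype(np.float32))[:,0].astype(float)),"plane",np.linalg.lstsq(np.c_[q[:,:2]-[.5417,-.025],np.ones(len(q))],q[:,2],rcond=None)[0])
m=(h>22)&(h<34)&(s>150)&(z>.06)&(z<.16)&(y>.2)&(x>.35)&(y<.5)
q=W[m];c,sn=np.cos(YAW),np.sin(YAW);e=(q[:,:2]-C)*1000
L=np.c_[c*e[:,0]+sn*e[:,1],-sn*e[:,0]+c*e[:,1],q[:,2]*1000];print("tab",np.median(L[L[:,0]<-45],0))
ctl(-62,2,186)
```

```text
side 128 slope angle 0.7638427 x at hinge z60 0.854929 median polar 0.7540221132231792
lid [ 0.54178288 -0.02736572  0.06167789] plane [ 0.00084613 -0.00220075  0.10631888]
tab [-62.35160028  62.69057844  89.60434174]
ctl now [-70.4   1.6 183.9]
t 23.45 tcp [0.4546 0.2372 0.1839] F [18.7  5.9  0.8] M [ 1.07 -3.09 -0.03] w 0.0388 
 shift [ 8.5 -0.4 -1.9] rot [ 0.001 -0.023 -0.007] j [ 0.26 -0.04  1.96  0.    1.2   1.51]
```

View pics/b3.png

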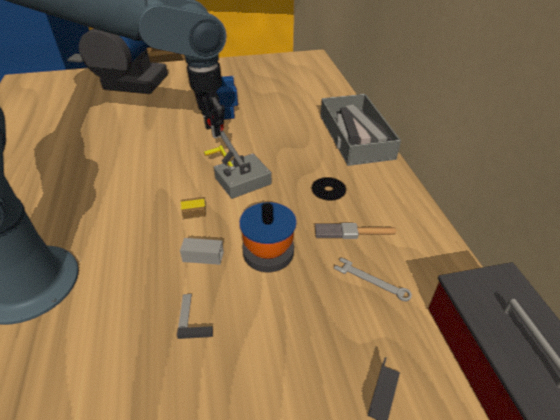

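The lid is seated at (268,225), the catch is open at (215,152), the lever is held pulled at (215,125), and the bystanders have not moved. Handing in.

```bash
python3 -c "
from rig import manip
print(manip.close_job()); o=manip.get_obs(); print(o['time_s'],o['tcp_pos'],o['wrist_force'])"
```

```text
the job is handed in; nothing more can be done
None
the job is handed in; nothing more can be done
```

The job was handed in after about 23.5 s. The lid was on the pot, the catch was open and the gripper was still holding the lever fully pulled; the rig reports no verdict.

- **Lid:** I set it onto the pot until it met firm contact, let go, and checked it again at the end. Its top was at 106.3 mm (106 expected) and it was level to about 0.2 %.
- **Catch:** My first sideways push jammed slightly short of fully open. The camera suggested about 1.06 to 1.14 rad, although I felt 9 N. I then pressed the tab down from above until it stopped hard at z = 92.0 mm, which matches 1.2 rad. The tab had not lifted at the last look.
- **Lever:** I pinched it across the ends of the grip and pulled it to its stop. The last 3 mm of command moved it only 0.3 mm while the force rose from 14 to 25 N. I then eased off slightly and held it at about 20 N with an 80 N grip. The camera reads about 0.76 rad (stop at 0.75).
- **One disagreement:** at the stop the gripper's own position was about 8 mm further forward than I had calculated. I put that down to offset in the pinch or slight slip on the grip, and relied on the force rise and the camera angle instead.
- **Bystanders:** by eye in the last picture they are where they started; I did not measure them.

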